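# Open the varnish jar and hold its cap over the mouth

## Task

The varnished wheel drying on top of the jar's cap is finished: drop it into the pink crate with the others. Then unscrew the tight black cap of the amber jar, which the wooden block braces, only until its thread lets go (about a third of a turn), lift it straight off with the jar staying down in its block, and finish holding the cap level, clear of the neck and just above the open mouth so that drips fall back in; do not put it down or let go. Leave the other wheel, the small white paint jar and the brush beside the block where they are.

Things in the scene. Friction and masses are not known exactly. Their poses are not given: they have to be found in the camera images.
- wheel_centre (a point): centre of the light wooden toy wheel, 50 mm across and 15 mm thick, 30 g, that lies flat on the cap at the start; this point is half-way up it
- crate: slotted pink crate for finished wheels, fixed, open at the top: 242 mm along its x, 322 mm along its y, rim 135 mm above the worktop; inside 216 x 296 mm, floor 4 mm above the worktop. Origin: centre of its underside. Three wheels already lie in two of its corners, fixed; its middle is empty
- holder: wooden jar block, fixed: 90 mm along its x, 150 mm along its y, 40 mm high. Origin: centre of its underside. A square well in its middle, 22 mm deep, keeps the square jar from turning (3 degrees of play), but the jar stands loose in it and comes up if pulled
- jar_mouth (a point): middle of the jar's rim, 82 mm above the jar's underside, 100 mm above the worktop while the jar sits in the block; z points up out of the mouth. Amber glass jar, 48 mm square up to 48 mm above its underside, then a shoulder narrowing to the round neck (25 mm across, 23 mm high); 250 g
- cap_centre (a point): centre (half-way up) of the black ribbed screw cap, 40 mm across (41 over its ribs), 21 mm high, 40 g; z points up through its top. Tight at the start (breaks loose at 0.2 to 0.4 N m, easy after some 0.9 rad; grip it firmly, 20 to 40 N), its lower edge 5 mm above the jar's shoulder, its top 3 mm above the rim. Unscrews anticlockwise seen from above (yaw grows); stays put between grasps
- bare_wheel: dark wooden wheel, 42 mm across, 15 mm high, loose on the worktop beside the block; leave it. Origin: centre of its underside
- chalk_jar: small white paint jar, 36 mm across, 55 mm high, standing loose beside the block; leave it. Origin: centre of its underside
- brush: paint brush with red handle, 174 mm long along its y, 10 mm thick, lying loose beside the block; leave it. Origin: centre of its underside
- jar: the jar; origin: centre of its underside. Its quick two-start thread holds the cap down until the cap has turned 1.65 rad (95 degrees) from its start; from 1.75 to 2.3 rad the cap lifts straight off; at 2.4 rad its lugs meet the next thread and, if forced on, jam under it. The cap need not be raised while it is turned; it must rise 18 mm for its lower edge to clear the rim

How it is judged:
On the way:
1. the wheel lies in the crate, let go, with the cap still on the jar (x of wheel_centre in the frame of crate between -0.11 and 0.11 m and y of wheel_centre in the frame of crate between -0.15 and 0.15 m and z of wheel_centre in the frame of crate below 0.08 m and contact force between the fingers and wheel below 0.05 N and z of cap_centre in the frame of jar_mouth below 0 m), for 0.2 s.
At the end, for the whole second after the job is handed in: The fingers hold the cap still (over 1 N) and level (within 0.2 rad), touching nothing of the jar, its lower edge 3 to 50 mm above the rim and its centre within 15 mm of the jar's axis; the jar is down in its block (within 3 mm) and upright (within 0.07 rad); the wheel lies at rest in the crate (z of cap_centre in the frame of jar_mouth between 0.0135 and 0.0605 m and horizontal distance between cap_centre and jar_mouth below 0.015 m and angle between cap_centre's own z axis and vertical below 0.2 rad and contact force between the fingers and cap above 1 N and contact force between cap and jar below 0.05 N and linear speed of each of cap, wheel below 0.02 m/s and z of jar_mouth in the frame of holder below 0.103 m and angle between jar_mouth's own z axis and vertical below 0.07 rad and x of wheel_centre in the frame of crate between -0.11 and 0.11 m and y of wheel_centre in the frame of crate between -0.15 and 0.15 m and z of wheel_centre in the frame of crate below 0.08 m); the arm keeps its last pose, push and grip.
It fails at once if the jar is pulled more than 12 mm up out of its block (z of jar_mouth in the frame of holder above 0.112 m).
It fails at once if the dark wheel is moved by more than 25 mm (distance of bare_wheel from where it was at the start of the episode above 0.025 m).
It fails at once if the white paint jar is moved by more than 25 mm or knocked over (distance of chalk_jar from where it was at the start of the episode above 0.025 m or angle between chalk_jar's own z axis and vertical above 0.5 rad).
It fails at once if the brush is moved by more than 25 mm (distance of brush from where it was at the start of the episode above 0.025 m).
It also fails if it takes over 61 s, if anything falls off the work surface, if the arm or the gripper's body presses on something with over 40 N, if the wrist force passes 120 N, or if a joint passes its speed limit or range.

## Robot

A 6-joint arm with a two-finger parallel gripper is mounted at the origin on a cart in front of the work surface, level with it; the furniture and walls round the work are solid. World frame = base frame: x ahead of the robot, y to its left, z up, the work surface at z = 0. Lengths are in m, angles in rad, forces in N, time in s.
With the tool pointing down it reaches from about 0.35 to 0.975 m from the base axis. Payload 7.1 kg.
Tool frame: the origin (TCP) lies midway between the tips of the shut fingers; the grasp point (between the pads) lies 19 mm behind it; z points along the fingers, y is the line along which they close (so a half turn about z gives the same grasp; the last joint's range is limited). The gripper opens to 88 mm and grips with 3 to 60 N. Pads are 20 mm wide; open, the fingers measure 115 mm over their backs; the gripper's body (75 mm by 178 mm) begins 61 mm behind the grasp point.
Start: joints at [1.275, 0.423, 1.63, -0, 1.089, -0.019], TCP at [0.171, 0.601, 0.223] pointing down, gripper open.
Joint ranges: [-3, 3], [-0.9, 2.11], [0.09, 2.58], [-1.31, 4.45], [0.11, 2.69], [-2.54, 2.54]. Speed limits (rad/s): [2.39, 2.39, 3.01, 3.14, 3.14, 3.14].

## Interface

Orientations are given as a unit quaternion [w, x, y, z].
In Python, from station import move_pose, movel, movej, command_gripper, wait, inverse_kinematics, read_camera, camera_info, MotionError, job_done, get_time, get_joint_pos, get_qvel, get_effort, get_tcp_pos, get_ee_rot, get_ft_force, get_ft_torque, get_grip_width, get_finger_force gives the robot as it stands. Calls block until the motion is done:
- move_pose(position, orientation): joint-space move of the TCP to a pose.
- movel(position, frame=None, v=0.15, until_force=None): straight line of the TCP; frame=None keeps the orientation; v is the mean speed in m/s. With until_force (N) it stops when the force on the tool has changed by that much, and returns True; else False.
- movej(angles): joint-space move.
- command_gripper(opening): opening from 0.0 (shut) to 1.0 (fully open); the grip force is fixed at half the most; returns when the fingers have stopped.
- wait(seconds).
- inverse_kinematics(position, orientation): joint angles nearest the present ones, or None.
- read_camera(name): name is "side" or "top" or "wrist"; returns the picture (400x640x3 uint8, red, green, blue); there is no depth.
- camera_info(name): a dict with "intrinsics" (3x3 intrinsics, pixels), "T" (4x4, takes a point from camera to world coordinates); the wrist camera has in their place "tool_from_camera" (4x4, takes a point from camera to tool coordinates, whose origin is the TCP and whose axes are the flange's). Camera axes: x right, y up, looking along -z (the intrinsics and any distortion apply to the point x, -y, -z); pixel columns grow to the right and rows downward; lengths in m; the calibration is good to about 2 mm. A picture is of the moment at which its call begins: read the wrist's pose just before it. camera_info takes no time and is no camera call.
A pose or a line that the arm cannot do raises MotionError and nothing moves.
- job_done(): hands the job in; it is judged then, once.
Readings, each from a call of its own:
- get_time(): time.
- get_joint_pos(): joint angles.
- get_qvel(): joint speeds.
- get_effort(): joint torques, N m.
- get_tcp_pos(): TCP position.
- get_ee_rot(): TCP orientation.
- get_ft_force(): force on the tool from outside, world axes, zero at the start.
- get_ft_torque(): the same for the moment, N m.
- get_grip_width(): opening from 0.0 (shut) to 1.0 (fully open).
- get_finger_force(): force on a finger pad.
Only numpy, scipy, OpenCV 4.12 (cv2) and the standard library are available. Lean on these libraries where they do the work, as an engineer would, in place of code of your own. Each camera call takes 0.05 s, during which the arm holds its last target. There are 200 camera calls.

## Working session

There is one attempt and no reset: what is moved stays moved. The work goes in short steps, each a Python script; the robot and the scene stay as the last script left them, time stands still between calls to the robot, and variables do not carry over. Pictures are saved under pics/ and viewed, at most 10 in all, crops included, and the job is handed in when it is done.

```bash
mkdir -p pics; python3 - <<'E'
from station import *
import cv2,numpy as np
for n in("top","side"):
    cv2.imwrite(f"pics/{n}0.png",read_camera(n)[...,::-1]); c=camera_info(n); print(n,c)
print(camera_info("wrist"),get_time(),get_ee_rot())
E
```

```text
top {'intrinsics': array([[469.81701257,   0.        , 318.82672708],
       [  0.        , 469.81701257, 205.81110628],
       [  0.        ,   0.        ,   1.        ]]), 'T': array([[-0.02201403,  0.98932115, -0.14408001,  0.3904794 ],
       [-0.99923038, -0.01709279,  0.03530558,  0.0099033 ],
       [ 0.03246583,  0.14474634,  0.98893603,  1.26409318],
       [ 0.        ,  0.        ,  0.        ,  1.        ]])}
side {'intrinsics': array([[402.84894162,   0.        , 314.15473157],
       [  0.        , 402.84894162, 196.59909403],
       [  0.        ,   0.        ,   1.        ]]), 'T': array([[ 0.98894979,  0.08168599, -0.12371624,  0.44805032],
       [-0.14808839,  0.58336744, -0.79859392, -0.69629832],
       [ 0.00693809,  0.80809023,  0.58901786,  0.58002921],
       [ 0.        ,  0.        ,  0.        ,  1.        ]])}
{'intrinsics': array([[329.78684314,   0.        , 320.15034037],
       [  0.        , 329.78684314, 200.76490977],
       [  0.        ,   0.        ,   1.        ]]), 'tool_from_camera': array([[ 6.91274555e-04,  9.64359970e-01,  2.64592837e-01,
         7.29332169e-02],
       [ 9.99999745e-01, -7.14653930e-04, -7.90171228e-06,
         4.50768480e-05],
       [ 1.81472216e-04,  2.64592775e-01, -9.64360218e-01,
        -1.63042611e-01],
       [ 0.00000000e+00,  0.00000000e+00,  0.00000000e+00,
         1.00000000e+00]])} 0.1 [-1.15341664e-04  1.37964993e-01  9.90436889e-01 -6.44428950e-04]
```

View pics/top0.png

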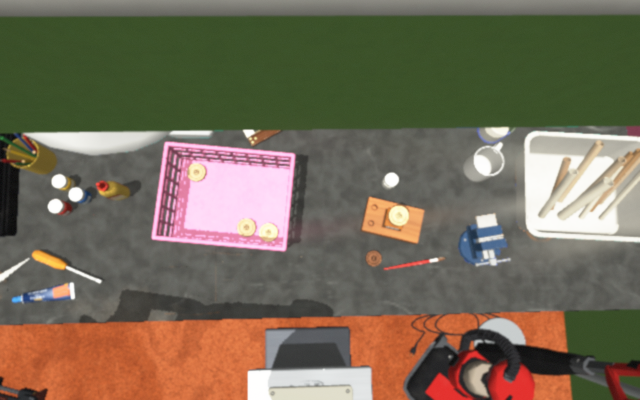

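View pics/side0.png

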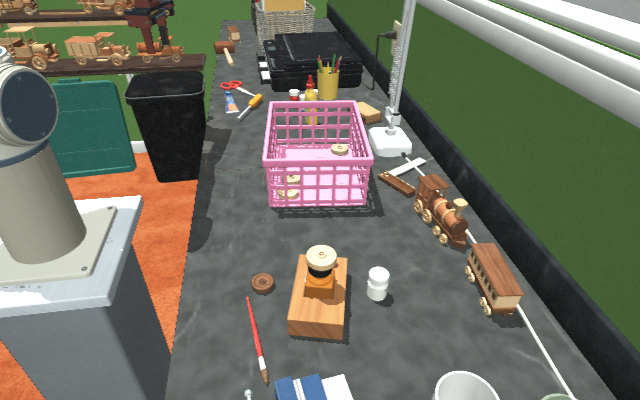

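The top view shows the wheel at about (399,216) on the cap. The block corners are near (369,197), (425,207), (419,243) and (363,231). The crate is at columns 155-297, rows 142-250, with its middle empty. The chalk jar is at (391,181), the dark wheel at (374,258) and the brush at columns 385-442, row 265.

```bash
cat > h.py <<'E'
from station import *
import cv2,numpy as np
from scipy.spatial.transform import Rotation as R
def unproj(uv,z,K,T):
    d=np.array([(uv[0]-K[0,2])/K[0,0],-(uv[1]-K[1,2])/K[1,1],-1.]); d=T[:3,:3]@d; o=T[:3,3]
    return (o+d*(z-o[2])/d[2])
def cam(n,uv,z): c=camera_info(n); return unproj(uv,z,c["intrinsics"],c["T"])
def quat(yaw): # tool down, tool x along yaw
    x,y,z,w=(R.from_euler('z',yaw)*R.from_euler('x',np.pi)).as_quat(); return [w,x,y,z]
def wristT():
    w,x,y,z=get_ee_rot(); T=np.eye(4); T[:3,:3]=R.from_quat([x,y,z,w]).as_matrix(); T[:3,3]=get_tcp_pos()
    return T@camera_info("wrist")["tool_from_camera"]
E
python3 - <<'E'
from h import *
np.set_printoptions(precision=4,suppress=True)
print("wheel",cam("top",(399,215.5),.118),cam("side",(321,252),.118))
for p in((369,197),(425,207),(419,243),(363,231)): print(cam("top",p,.04))
for p in((165,143),(297,153),(287,250),(153,240)): print("rim",cam("top",p,.135))
w=cam("top",(399,215.5),.118)
for yaw in np.arange(-3.1,3.2,.4):
    q=inverse_kinematics([w[0],w[1],.25],quat(yaw)); print(round(yaw,2),q)
print(get_ee_rot())
E
```

```text
wheel [ 0.5298 -0.2288  0.118 ] [ 0.5334 -0.2238  0.118 ]
[ 0.5901 -0.1674  0.04  ]
[ 0.5608 -0.3155  0.04  ]
[ 0.4657 -0.2944  0.04  ]
[ 0.5001 -0.1482  0.04  ]
rim [0.7171 0.3435 0.135 ]
rim [0.6875 0.0206 0.135 ]
rim [0.4495 0.0481 0.135 ]
rim [0.4797 0.3658 0.135 ]
-3.1 [-0.4283  0.3224  1.7137  0.      1.1055 -2.0407]
-2.7 [-0.4283  0.3224  1.7137  0.      1.1055 -2.4407]
-2.3 None
-1.9 None
-1.5 None
-1.1 [-0.4283  0.3224  1.7137 -0.      1.1055  2.2425]
-0.7 [-0.4283  0.3224  1.7137 -0.      1.1055  1.8425]
-0.3 [-0.4283  0.3224  1.7137 -0.      1.1055  1.4425]
0.1 [-0.4283  0.3224  1.7137 -0.      1.1055  1.0425]
0.5 [-0.4283  0.3224  1.7137 -0.      1.1055  0.6425]
0.9 [-0.4283  0.3224  1.7137 -0.      1.1055  0.2425]
1.3 [-0.4283  0.3224  1.7137 -0.      1.1055 -0.1575]
1.7 [-0.4283  0.3224  1.7137  0.      1.1055 -0.5575]
2.1 [-0.4283  0.3224  1.7137  0.      1.1055 -0.9575]
2.5 [-0.4283  0.3224  1.7137  0.      1.1055 -1.3575]
2.9 [-0.4283  0.3224  1.7137  0.      1.1055 -1.7575]
[-0.0001  0.138   0.9904 -0.0006]
```

```bash
python3 - <<'E'
from h import *
move_pose([.531,-.227,.25],quat(1.3))
T=wristT(); im=read_camera("wrist"); np.save("T1.npy",T); cv2.imwrite("pics/w1.png",im[...,::-1])
K=camera_info("wrist")["intrinsics"]
p=np.linalg.inv(T)@np.array([.531,-.227,.118,1]); print(K[0,0]*p[0]/-p[2]+K[0,2],K[1,1]*-p[1]/-p[2]+K[1,2],get_time())
E
```

```text
320.72918103047937 192.38408144435311 3.3083
```

View pics/w1.png

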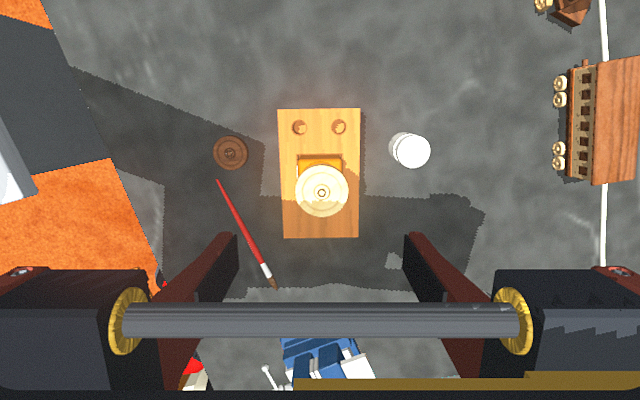

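The wheel is centred at about (321.5,191.5), where my estimate puts it. The brush, dark wheel and chalk jar are clear of the descent, so I'll grasp the wheel and take it to the crate.

```bash
python3 - <<'E'
from h import *
K=camera_info("wrist")["intrinsics"]
w=unproj((321.5,191.5),.118,K,np.load("T1.npy")); print(w)
movel([w[0],w[1],.099],v=.12)
command_gripper(0); print(get_grip_width()*88,get_finger_force(),get_time())
movel([w[0],w[1],.23],v=.15)
move_pose([.583,.19,.23],quat(1.3)); print(get_grip_width()*88,get_finger_force())
movel([.583,.19,.07],v=.12)
command_gripper(1.0)
movel([.583,.19,.23],v=.2)
move_pose([w[0],w[1],.22],quat(.3)); print(get_time())
T=wristT(); np.save("T2.npy",T); cv2.imwrite("pics/w2.png",read_camera("wrist")[...,::-1]); cv2.imwrite("pics/t2.png",read_camera("top")[100:280,130:450,::-1].repeat(2,0).repeat(2,1))
E
```

```text
[ 0.53190663 -0.22638038  0.118     ]
48.298704043042186 30.00011912386981 5.4167
48.52193895941767 29.999827348510735
12.75
```

View pics/w2.png

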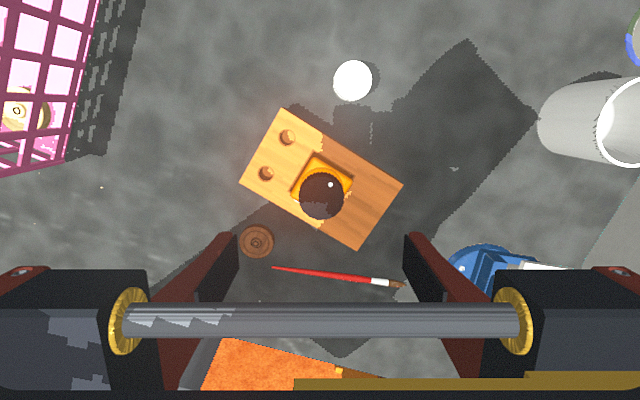

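View pics/t2.png

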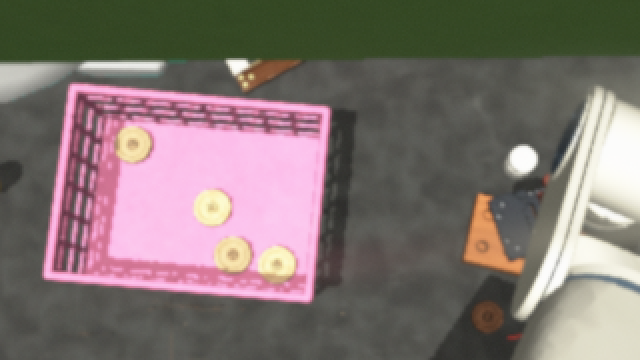

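The wheel (crop 212,207) lies in the crate's empty middle, and the bare cap is centred at about (322,196) in the wrist view. Next I'll grip the cap and turn it.

```bash
python3 - <<'E'
from h import *
K=camera_info("wrist")["intrinsics"]
c=unproj((322,196),.103,K,np.load("T2.npy")); print(c)
P=[c[0],c[1],.076]
move_pose([c[0],c[1],.2],quat(.2))
movel(P,v=.12)
print(get_ft_force(),get_time())
command_gripper(0); print(get_grip_width()*88,get_finger_force(),get_ft_force(),get_ft_torque())
P=list(get_tcp_pos())
for y in np.arange(.2,2.26,.205)[1:]:
    move_pose(P,quat(y)); print(round(y,2),np.round(get_ft_torque(),3),np.round(get_ft_force(),1),round(get_grip_width()*88,2))
print(get_time(),get_tcp_pos(),get_joint_pos())
cv2.imwrite("pics/w3.png",read_camera("wrist")[...,::-1])
E
```

```text
[ 0.53189605 -0.22703024  0.103     ]
[0.26646796 0.02992815 0.5044082 ] 14.2833
39.5921325850728 29.99998410232365 [0.23844122 0.43294432 1.12038534] [ 0.1335302   0.18098913 -0.00995266]
0.4 [0.035 0.163 0.017] [0.8 0.2 3.3] 39.95
0.61 [-0.093  0.224  0.039] [0.1 0.1 4.6] 38.93
0.82 [0.004 0.225 0.047] [-1.7  0.2  6. ] 39.41
1.02 [0.112 0.33  0.069] [-0.7  1.9  6.8] 39.53
1.23 [0.279 0.277 0.033] [-1.5  2.1  7.4] 39.4
1.43 [0.261 0.291 0.081] [-1.6  3.1  7.6] 39.31
1.64 [0.321 0.237 0.071] [-1.7  2.3  7.3] 39.38
1.84 [0.367 0.338 0.062] [-1.8  2.4  6.8] 39.3
2.05 [0.305 0.418 0.049] [-2.6  1.5  7.1] 39.61
2.25 [0.272 0.473 0.142] [-4.   0.6  8.5] 39.55
18.2583 [ 0.5315534  -0.22677907  0.07644426] [-4.23817112e-01  5.58706780e-01  1.81902158e+00 -8.14502822e-05
  7.64359877e-01 -1.09990003e+00]
```

View pics/w3.png

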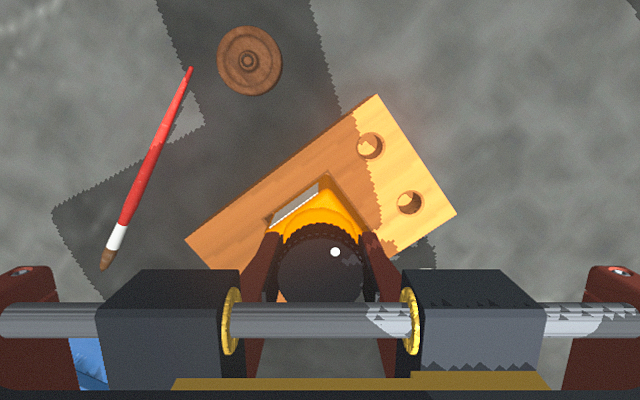

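The fingers hold the cap at yaw 2.25, with the ribs and block visible around (320,260). I'll test the lift by a few mm and compare the load: about 0.4 N means cap only, about 2.8 N means the jar is coming too.

```bash
python3 - <<'E'
from h import *
x,y,z=get_tcp_pos()
for d in(.001,.002,.003,.005,.007):
    movel([x,y,z+d],v=.02); wait(.15); print(d,np.round(get_ft_force(),2),np.round(get_ft_torque(),3),round(get_grip_width()*88,2))
cv2.imwrite("pics/s4.png",cv2.resize(read_camera("side")[200:360,230:430,::-1],None,fx=3.5,fy=3.5)); print(get_time())
E
```

```text
0.001 [-1.37  0.58  1.59] [-0.045  0.249  0.039] 39.46
0.002 [-0.85  0.83 -1.39] [-0.05   0.158 -0.018] 39.49
0.003 [-1.29  0.07 -1.8 ] [0.017 0.187 0.008] 39.5
0.005 [-0.86  0.54 -1.3 ] [0.01  0.129 0.073] 39.6
0.007 [ 0.24 -0.02 -0.09] [-0.046  0.035 -0.062] 39.68
20.3583
```

View pics/s4.png

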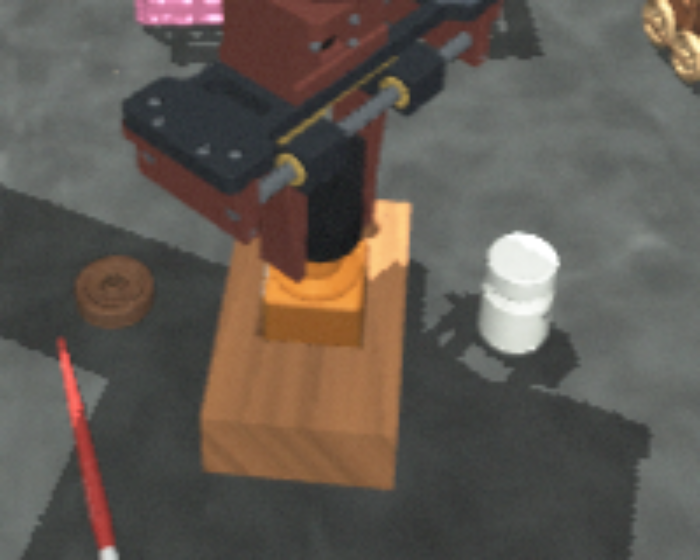

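The side view shows the jar's square body in its well, and the load is nearly zero. I'll average the force to confirm before lifting further.

```bash
python3 - <<'E'
from h import *
def F():
    r=[]
    for _ in range(10): r.append(get_ft_force()[2]); wait(.03)
    return np.mean(r),np.std(r)
x,y,z=get_tcp_pos(); f=F(); print(f)
if f[0]>-1.5:
    movel([x,y,z+.002],v=.02); f=F(); print(f)
    if f[0]>-1.5:
        movel([x,y,z+.026],v=.04); print(F(),get_tcp_pos())
cv2.imwrite("pics/s5.png",cv2.resize(read_camera("side")[200:360,230:430,::-1],None,fx=3.5,fy=3.5)); print(get_time(),get_finger_force())
E
```

```text
(np.float64(-0.8469942770200053), np.float64(0.5328690797797814))
(np.float64(-0.5849558623635696), np.float64(0.6360632295842017))
(np.float64(-0.5208302035073391), np.float64(0.339582169922954)) [ 0.53156335 -0.22674998  0.10932287]
22.4083 29.999889638274908
```

View pics/s5.png

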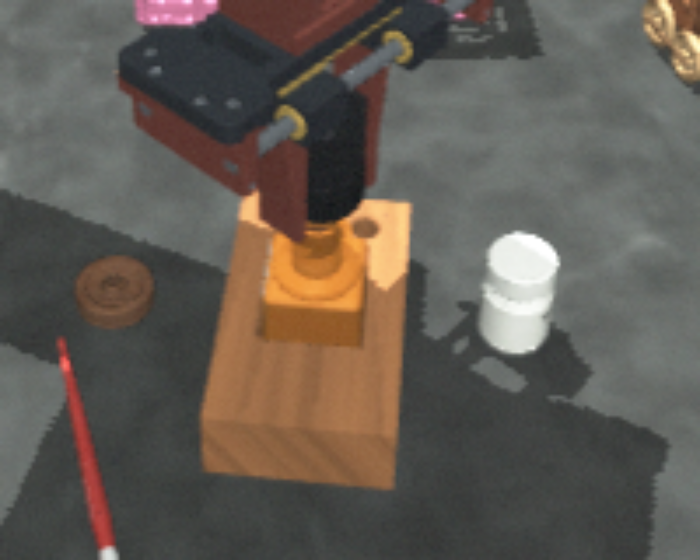

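The cap (335,180) is level above the bare neck (320,245), and the jar is still seated in its block.

```bash
python3 -c "
from station import *
wait(.5);print(get_finger_force());print(job_done())"
```

```text
29.999880278483033
the job is handed in; nothing more can be done
None
```

The wheel is in the crate, and the gripper is holding the unscrewed cap level about 15 mm above the open mouth, with the jar still down in its block; I handed the job in at about 23 s and saw no verdict.

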